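# Take the drilled lamp tube out of the angle vise and stand it in the holder cup

## Robot

A 7-joint arm with a two-finger parallel gripper is mounted at the origin on the work surface. World frame = base frame: x ahead of the robot, y to its left, z up, the work surface at z = 0. Lengths are in mm, angles in rad, forces in N, time in s.
With the tool pointing down it reaches from about 425 to 1025 mm from the base axis. Payload 9.4 kg.
Tool frame: the origin (TCP) lies midway between the tips of the shut fingers; the grasp point (between the pads) lies 19 mm behind it; z points along the fingers, y is the direction in which the jaws open and shut (so a half turn about z gives the same grasp; the last joint's range is limited). The gripper opens to 93 mm and grips with 3 to 60 N. Pads are 15 mm wide; open, the fingers measure 128 mm over their backs; the gripper's body (75 mm by 188 mm) begins 65 mm behind the grasp point.
Start: joints at [-1.376, 0.599, -0.003, 1.599, 0.002, 0.943, -0.08], TCP at [194.642, 698.383, 218.618] pointing down, gripper open.
Joint ranges: [-2.57, 2.57], [-0.35, 1.97], [-1.29, 1.29], [0.11, 2.56], [-1.05, 4.19], [0.11, 1.86], [-2.63, 2.63]. Speed limits (rad/s): [2.22, 2.22, 3.01, 3.01, 3.14, 3.14, 3.14].

## Interface

Orientations are given as a unit quaternion [w, x, y, z].
In Python, from rig import * gives the robot as it stands.
- The arm moves only by the tool play_rows, never from a script. Its argument "steps" is a list of rows, each an object with "twist": the turn, a rotation vector about the tool's x, y, z as a fraction of full scale, a list of three; "delta_pos": the shift along the tool's x, y, z as a fraction of full scale, a list of three; "fingers": the finger opening in mm, from 0 to 93. A call has 1 to 12 rows; each row is the pose to reach, as a shift and turn from the pose commanded when the call began, along the tool's axes at that moment; what a row does not reach only later rows make up. Full scale, the value 1, is 250 mm for a shift and 90 degrees for a turn. A row lasts 1/12 s, in which the tool goes at most 41.7 mm and 7.16 degrees, less where a joint would pass 70% of its speed; a pose out of reach is approached as far as the arm can. A call with a number of a shift or a turn outside -1 to 1 is refused whole. A call with a gripper value outside its range is refused whole. The fingers move at their own pace and stop on an object; "force" is the grip in N (left out, the last holds). Time passes only in rows, so rows that repeat a pose let the fingers close. It gives the time, the measured TCP pose, the force and the opening at its end, in the units of the state.
- state(): the state, without advancing time (a new reading comes with each control period).
- read_camera(name): name is "scene" or "side" or "wrist"; returns the picture (400x640x3 uint8, red, green, blue); there is no depth.
- calibration(name): a dict with "fx", "fy", "cx", "cy" (pixels), "D" ([k1, k2, p1, p2, k3] as OpenCV has them; the pictures are not rectified), "world_from_camera" (4x4, takes a point from camera to world coordinates). Camera axes: x right, y down, z forward; pixel columns grow to the right and rows downward; lengths in mm; the calibration is good to about 2 mm. A picture is of the moment at which its call begins: read the wrist's pose just before it. calibration takes no time and is no camera call; for the wrist camera it gives the pose at the moment of the call.
- hand_in(): hands the job in, once; it reports no verdict.
The state is a dict: "time_s": time; "joint_pos": joint angles; "qvel": joint speeds; "joint_efforts": joint torques, N m; "tool_pos": TCP position; "eef_rot": TCP orientation; "ft_force": force on the tool from outside, world axes, zero at the start; "moment": the same for the moment, N m; "gripper_width": finger opening in mm.
Only numpy, scipy, OpenCV 4.12 (cv2) and the standard library are available. Lean on these libraries where they do the work, as an engineer would, in place of code of your own. Each camera call takes 0.05 s, during which the arm holds its last target. There are 200 camera calls.

## Task

The lamp tube leaning in the small angle vise has been drilled. With the tube still resting in its V-block, slide the vise's jaw well back, to the far half of its travel, and leave it open. Then take the tube out and stand it upright, drilled end up, down to the bottom of the round steel holder cup, without disturbing the glass bulb in its lampholder.

Things in the scene. Friction and masses are not known exactly. Their poses are not given: they have to be found in the camera images.
- tube: the drilled lamp tube: plain aluminium, round, 16 mm diameter, 190 mm long, about 110 g, with a 5 mm cross hole 12 mm from its upper end. Origin at the centre of its lower end face, z axis along the tube towards the drilled end. At the start it leans 25 degrees from vertical in the vise.
- vise: the angle vise, fixed to the shelf: base plate 185 x 90 x 12 mm, on it a leaning V-block with a foot stop. Origin on the shelf surface; x horizontal along the jaw's slide, pointing away from the V-block to the jaw's post; y across; z up. The tube leans 25 degrees towards the vise's -x in the plane y = 0; V-block and jaw cover only its lowest 80 mm.
- vise_seat (a point): the point on the V-block's foot stop where the centre of the tube's lower end rests, 35 mm above the shelf, above the vise's origin.
- jaw (a joint): position of the sliding jaw (m): 0 is shut on the tube, 0.035 fully open; opening moves it horizontally along the vise's +x. A steady push of about 5 N moves it and it stays where it is left.
- jaw_post (a point): grip point on the jaw's upright round steel post, 14 mm diameter, standing 41 mm clear of the jaw's carriage top (75 mm above the shelf) and ending 116 mm above the shelf; the point is on its axis, 100 mm above the shelf. It moves with the jaw.
- cup: the holder cup, fixed to the shelf: an upright steel round cup on a flat foot 84 mm in diameter; cup outside diameter 40 mm, bore 32 mm, rim 98 mm above the shelf, inner floor 13 mm above the shelf. Origin on the shelf on the cup's axis, z up.
- bulb: clear glass bulb standing in a white ceramic lampholder, loose, 60 mm diameter, 119 mm high. Origin at the centre of its underside. Leave it alone.
Mind the look-alikes: they are no part of the job. What is shaped like the vise but yellow is not meant. What is shaped like the cup but orange or purple is not meant.

How it is judged (in metres and radians):
On the way:
1. the jaw is slid back by more than 17 mm while the tube still rests in the V-block (value of joint jaw above 0.017 m and distance between tube and vise_seat below 0.015 m and angle between the z axis of tube and the z axis of vise, either way round below 0.65 rad), for 0.2 s.
At the end, for the whole second after the job is handed in: The jaw is still open by more than 17 mm of its 35 mm; the tube stands released and at rest in the holder cup, drilled end up, its lower end within 14 mm of the cup's axis and less than 20 mm above the shelf (on the cup's floor), leaning less than 0.25 rad (leaning on the rim is fine) (value of joint jaw above 0.017 m and horizontal distance between tube and cup below 0.014 m and z of tube in the frame of cup between 0.008 and 0.02 m and angle between tube's own z axis and vertical below 0.25 rad and linear speed of tube below 0.02 m/s); the robot touches nothing.
It fails at once if the bulb is moved more than 30 mm or tipped over (distance of bulb from where it was at the start of the episode above 0.03 m or angle between bulb's own z axis and vertical above 0.5 rad).
It also fails if it takes over 51 s, if anything falls off the work surface, if the arm or the gripper's body presses on something with over 40 N, if the wrist force passes 120 N, or if a joint passes its speed limit or range.

## Working session

There is one attempt and no reset: what is moved stays moved. The work goes in short steps, Python scripts to look and compute and a tool call to move; the robot and the scene stay as the last step left them, time stands still between calls to the robot, and variables do not carry over. Pictures are saved under pics/ and viewed, about 8 in all and at most 12, crops included, and the job is handed in when it is done.

Besides the shell and the picture viewer there is one more tool, called as name([rows], argument=value, ...), one row to a line, values as JSON. play_rows: Moves the arm, as the interface text tells. Shift numbers are shares of 250 mm and turn numbers shares of 90 degrees, none past 1 either way. Its arguments: {"type":"object","properties":{"steps":{"type":"array","items":{"type":"object","properties":{"twist":{"type":"array","items":{"type":"number"}},"delta_pos":{"type":"array","items":{"type":"number"}},"fingers":{"type":"number"}}}},"force":{"type":"number"}},"required":["steps"]}

```bash
mkdir -p pics; ls; python3 - <<'E'
from rig import *
import cv2,numpy as np
print(state())
for n in ("scene","side","wrist"):
    im=read_camera(n); cv2.imwrite(f"pics/{n}0.png",im[:,:,::-1]); c=calibration(n)
    print(n,c['fx'],c['fy'],c['cx'],c['cy'],c['D'],np.round(c['world_from_camera'],3).tolist())
a=[cv2.imread(f"pics/{n}0.png") for n in ("scene","side")]
E
```

```text
pics
{'time_s': 0.0, 'joint_pos': array([-1.37570957,  0.60012211, -0.002493  ,  1.6001014 ,  0.00177543,
        0.94286252, -0.0798042 ]), 'qvel': array([-8.98638332e-04, -7.26449552e-04,  7.16031341e-05, -2.00740999e-03,
        8.16501954e-04,  1.98216328e-04, -9.37826774e-04]), 'joint_efforts': array([-1.22677591e-06, -7.65062213e+01,  1.49676986e+00, -2.52361608e+01,
       -5.25038433e-02,  1.68275856e-02,  1.36134590e-04]), 'tool_pos': array([194.54441076, 697.93206583, 217.77301912]), 'eef_rot': array([-2.81732391e-05,  1.35476291e-01,  9.90780308e-01, -7.45195099e-04]), 'ft_force': array([-0.2055955 , -1.01626211, -0.2544297 ]), 'moment': array([-0.00572319,  0.01601179, -0.04195379]), 'gripper_width': 92.91623190675648}
scene 455.5362769731625 455.5362769731625 320.82673496536694 196.40060258480156 [-0.08931829  0.          0.          0.          0.        ] [[0.436, 0.724, -0.535, 1227.075], [0.9, -0.341, 0.271, -291.769], [0.013, -0.599, -0.8, 1083.933], [0.0, 0.0, 0.0, 1.0]]
side 392.1023300802198 392.1023300802198 323.3472822929036 199.77226713970344 [0.0306135 0.        0.        0.        0.       ] [[0.731, -0.5, 0.464, 85.827], [-0.682, -0.549, 0.483, -424.853], [0.014, -0.67, -0.742, 797.375], [0.0, 0.0, 0.0, 1.0]]
wrist 278.7037832589868 278.7037832589868 321.43683333121186 198.3377745719056 [-0.04059316  0.          0.          0.          0.        ] [[0.268, 0.928, 0.259, 123.728], [0.964, -0.257, -0.075, 717.74], [-0.003, 0.27, -0.963, 385.286], [0.0, 0.0, 0.0, 1.0]]
```

View pics/scene0.png

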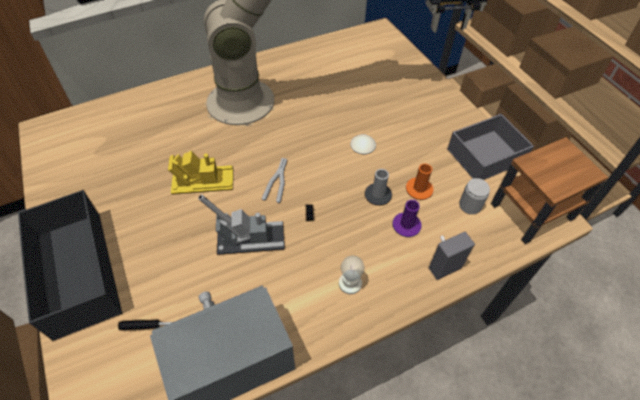

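View pics/side0.png

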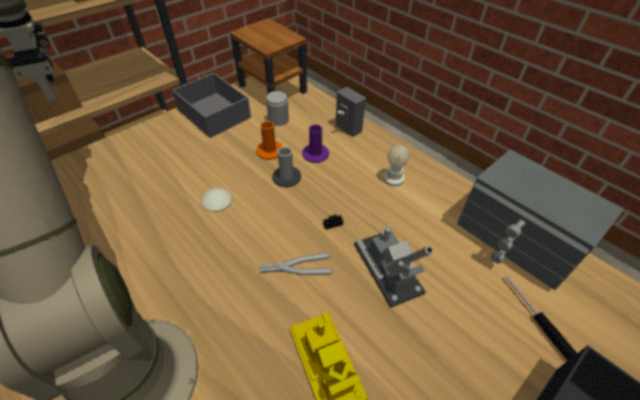

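The scene view shows the gray vise near (250,235), with the tube leaning to the left and its tip near (203,199). The steel cup is near (378,190) and the bulb near (351,275). In the side view the vise is near (390,265), the cup near (287,168) and the bulb near (397,165). Next I'll enlarge the vise and cup in both views.

```bash
cat > h.py <<'E'
import cv2,numpy as np
from rig import *
def ray(c,uv):
    K=np.array([[c['fx'],0,c['cx']],[0,c['fy'],c['cy']],[0,0,1]])
    p=cv2.undistortPoints(np.array([[uv]],float),K,np.array(c['D'],float))[0,0]
    T=np.array(c['world_from_camera']); d=T[:3,:3]@[p[0],p[1],1]
    return T[:3,3],d/np.linalg.norm(d)
def onz(c,uv,z):
    o,d=ray(c,uv); return o+d*(z-o[2])/d[2]
def tri(c1,uv1,c2,uv2):
    (o1,d1),(o2,d2)=ray(c1,uv1),ray(c2,uv2)
    s=np.linalg.lstsq(np.c_[d1,-d2],o2-o1,rcond=None)[0]
    a,b=o1+s[0]*d1,o2+s[1]*d2
    return (a+b)/2,np.linalg.norm(a-b)
def proj(c,P):
    T=np.linalg.inv(np.array(c['world_from_camera'])); K=np.array([[c['fx'],0,c['cx']],[0,c['fy'],c['cy']],[0,0,1]])
    r=cv2.Rodrigues(T[:3,:3])[0]
    return cv2.projectPoints(np.array(P,float).reshape(-1,3),r,T[:3,3],K,np.array(c['D'],float))[0][:,0]
E
python3 - <<'E'
from h import *
t=[]
for n,x,y in (("scene",190,185),("side",350,222),("scene",330,160),("side",250,130)):
    im=cv2.imread(f"pics/{n}0.png")[y:y+75,x:x+100]
    t.append(cv2.resize(im,(400,300),interpolation=cv2.INTER_CUBIC))
cv2.imwrite("pics/crop1.png",np.vstack([np.hstack(t[:2]),np.hstack(t[2:])]))
E
```

```text
(no output)
```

View pics/crop1.png

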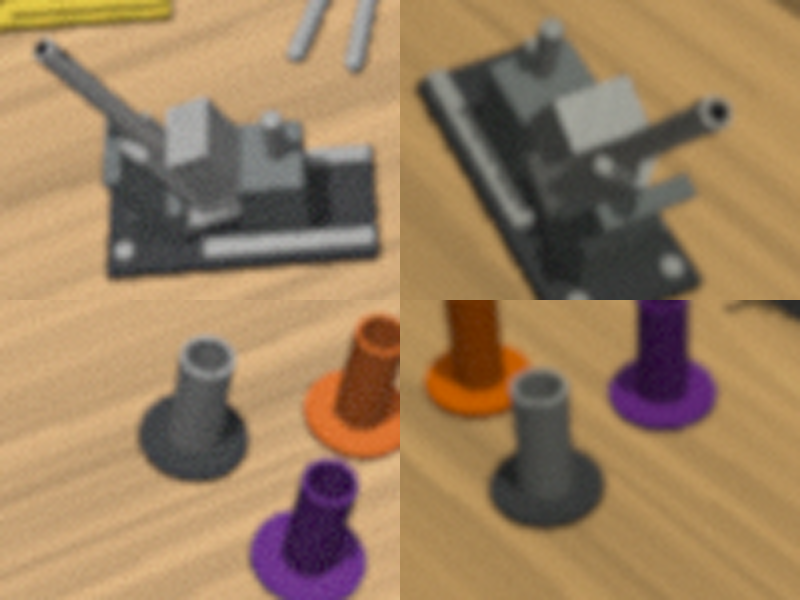

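View pics/wrist0.png

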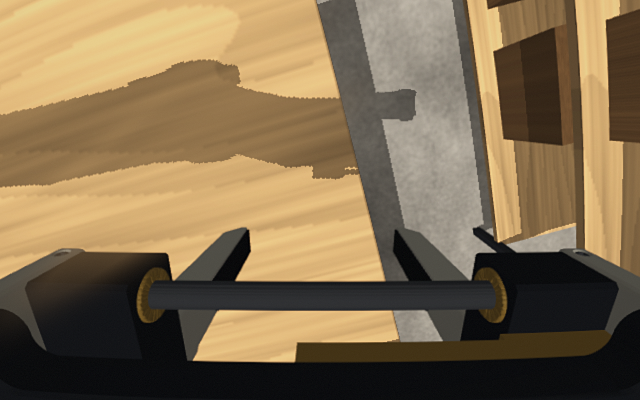

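The zoomed views give these positions:

| Point | Scene px | Side px |
|---|---|---|
| Tube tip | (201.0,196.6) | (428.4,249.6) |
| Post top | (257.6,214.1) | (387.1,228.6) |
| Cup rim centre | (381.4,173.6) | (284.6,151.1) |

The wrist picture shows only the table edge.

```bash
python3 - <<'E'
from h import *
A,B=calibration("scene"),calibration("side")
f=lambda x,y,ox,oy:((x+.5)/4-.5+ox,(y+.5)/4-.5+oy)
S=lambda x,y:f(x,y,190,185)
D=lambda x,y:f(x-400,y,350,222)
for n,a,b,z in (("tip",S(45,48),D(715,112),35+190*np.cos(np.radians(25))),("post",S(272,117),D(550,28),116),
  ("cup",f(207,56,330,160),f(140,86,250,130),98)):
    p,e=tri(A,a,B,b); print(n,p.round(1),round(e,1),"onz",onz(A,a,z).round(1),onz(B,b,z).round(1))
c=[onz(A,S(*q),12) for q in ((110,270),(378,243),(373,150))]
print("base",np.round(c,1).tolist(), np.linalg.norm(c[0]-c[1]),np.linalg.norm(c[1]-c[2]))
print("bulb",onz(A,(351,287),5).round(),onz(B,(395,181),5).round())
E
```

```text
tip [ 515.8 -257.3  203.5] 1.2 onz [ 518.6 -256.8  207.2] [ 513.2 -258.9  207.2]
post [ 559.6 -136.4  113.1] 0.9 onz [ 561.4 -136.4  116. ] [ 557.6 -138.1  116. ]
cup [567.8 232.   96.3] 0.1 onz [568.9 231.2  98. ] [566.7 230.3  98. ]
base [[560.5, -264.2, 12.0], [618.1, -92.1, 12.0], [546.7, -65.5, 12.0]] 181.47876459993643 76.16766243545833
bulb [803.  16.   5.] [782.   6.   5.]
```

play_rows([
  {"delta_pos": [-0.94, -0.77, -0.33], "twist": [0, 0, 0.5], "fingers": 60},
  {"delta_pos": [-0.94, -0.77, -0.33], "twist": [0, 0, 0.5], "fingers": 60},
  {"delta_pos": [-0.94, -0.77, -0.33], "twist": [0, 0, 0.5], "fingers": 60},
  {"delta_pos": [-0.94, -0.77, -0.33], "twist": [0, 0, 0.5], "fingers": 60},
  {"delta_pos": [-0.94, -0.77, -0.33], "twist": [0, 0, 0.5], "fingers": 60},
  {"delta_pos": [-0.94, -0.77, -0.33], "twist": [0, 0, 0.5], "fingers": 60},
  {"delta_pos": [-0.94, -0.77, -0.33], "twist": [0, 0, 0.5], "fingers": 60},
  {"delta_pos": [-0.94, -0.77, -0.33], "twist": [0, 0, 0.5], "fingers": 60},
  {"delta_pos": [-0.94, -0.77, -0.33], "twist": [0, 0, 0.5], "fingers": 60},
  {"delta_pos": [-0.94, -0.77, -0.33], "twist": [0, 0, 0.5], "fingers": 60},
])

```text
time_s: 0.98
tool_pos: [370.2, 448.9, 301.7]
eef_rot: [-0.0, 0.505, 0.863, 0.001]
ft_force: [-0.2, 1.2, -0.3]
gripper_width: 59.7
```

```bash
cat > g.py <<'E'
from h import *
from scipy.spatial.transform import Rotation as R
U=np.array([np.cos(np.radians(70.8)),np.sin(np.radians(70.8)),0])
def Rt(yaw,tilt=0):  # tool down with tool x at yaw; tilt leans tool back so that z = (sin t along x, -cos t)
    x=np.array([np.cos(np.radians(yaw)),np.sin(np.radians(yaw)),0]);t=np.radians(tilt);k=np.array([0,0,1.])
    z=np.sin(t)*x-np.cos(t)*k; X=np.cos(t)*x+np.sin(t)*k
    return R.from_matrix(np.c_[X,np.cross(z,X),z])
def to(p,Rg):
    s=state(); q=s['eef_rot']; R0=R.from_quat([q[1],q[2],q[3],q[0]])
    d=R0.inv().apply(np.array(p)-s['tool_pos'])/250; w=(R0.inv()*Rg).as_rotvec()/(np.pi/2)
    print("t",round(s['time_s'],2),"tcp",s['tool_pos'].round(1),"q",s['joint_pos'].round(2),"F",s['ft_force'].round(1),"w",round(s['gripper_width'],1))
    print("delta",d.round(3),"twist",w.round(3))
E
python3 - <<'E'
from g import *
to([500,215,300],Rt(100))
E
```

```text
t 0.98 tcp [370.2 448.9 301.7] q [-1.16  0.34  0.24  1.85 -0.1   0.96 -0.36] F [-0.2  1.2 -0.3] w 59.7
delta [-1.07  -0.005  0.006] twist [ 0.    -0.     0.214]
```

play_rows([
  {"delta_pos": [-0.98, 0, 0], "twist": [0, 0, 0.21], "fingers": 60},
  {"delta_pos": [-0.98, 0, 0], "twist": [0, 0, 0.21], "fingers": 60},
  {"delta_pos": [-0.98, 0, 0], "twist": [0, 0, 0.21], "fingers": 60},
  {"delta_pos": [-0.98, 0, 0], "twist": [0, 0, 0.21], "fingers": 60},
  {"delta_pos": [-0.98, 0, 0], "twist": [0, 0, 0.21], "fingers": 60},
  {"delta_pos": [-0.98, 0, 0], "twist": [0, 0, 0.21], "fingers": 60},
  {"delta_pos": [-0.98, 0, 0], "twist": [0, 0, 0.21], "fingers": 60},
  {"delta_pos": [-0.98, 0, 0], "twist": [0, 0, 0.21], "fingers": 60},
  {"delta_pos": [-0.98, 0, 0], "twist": [0, 0, 0.21], "fingers": 60},
])

```text
time_s: 1.73
tool_pos: [489.0, 238.3, 300.6]
eef_rot: [-0.0, 0.638, 0.77, -0.0]
ft_force: [0.1, 0.4, -0.4]
gripper_width: 60.1
```

```bash
python3 - <<'E'
from g import *
c=calibration("wrist"); im=read_camera("wrist"); cv2.imwrite("pics/w1.png",im[:,:,::-1])
np.save("w1T.npy",c['world_from_camera'])
print("cup rim expected px",proj(c,[[567.8,231,98],[567.8,231,0]]).round(1))
to([500,-10,320],Rt(70.8)); 
E
```

```text
cup rim expected px [[376.3 192.6]
 [365.5 178.3]]
t 1.78 tcp [488.7 238.7 300.6] q [-0.85  0.3   0.39  1.93 -0.14  0.93 -0.21] F [-0.   0.6  0.2] w 59.9
delta [-0.986 -0.141 -0.078] twist [-0.001 -0.     0.332]
```

View pics/w1.png

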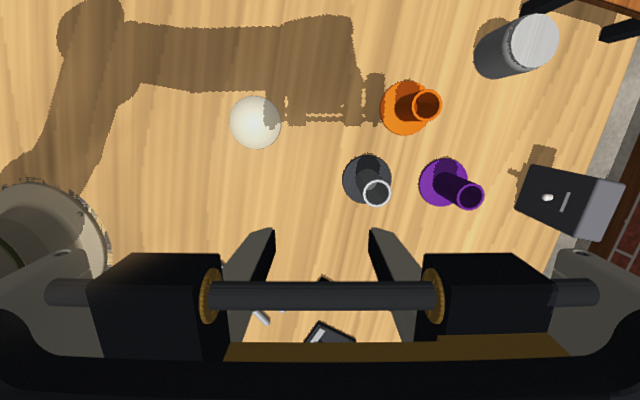

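The wrist view shows the gray cup's rim at (377,193). I predicted (376.3,192.6), so cup (568,231) is confirmed. Moving on to the vise.

play_rows([
  {"delta_pos": [-0.98, -0.14, -0.08], "twist": [0, 0, 0.33], "fingers": 60},
  {"delta_pos": [-0.98, -0.14, -0.08], "twist": [0, 0, 0.33], "fingers": 60},
  {"delta_pos": [-0.98, -0.14, -0.08], "twist": [0, 0, 0.33], "fingers": 60},
  {"delta_pos": [-0.98, -0.14, -0.08], "twist": [0, 0, 0.33], "fingers": 60},
  {"delta_pos": [-0.98, -0.14, -0.08], "twist": [0, 0, 0.33], "fingers": 60},
  {"delta_pos": [-0.98, -0.14, -0.08], "twist": [0, 0, 0.33], "fingers": 60},
  {"delta_pos": [-0.98, -0.14, -0.08], "twist": [0, 0, 0.33], "fingers": 60},
  {"delta_pos": [-0.98, -0.14, -0.08], "twist": [0, 0, 0.33], "fingers": 60},
  {"delta_pos": [-0.98, -0.14, -0.08], "twist": [0, 0, 0.33], "fingers": 60},
])

```text
time_s: 2.53
tool_pos: [500.2, -8.6, 320.9]
eef_rot: [-0.0, 0.814, 0.581, -0.0]
ft_force: [-0.2, -0.1, 0.2]
gripper_width: 59.9
```

```bash
python3 - <<'E'
from g import *
to([525,-240,320],Rt(70.8)); 
E
```

```text
t 2.53 tcp [500.2  -8.6 320.9] q [-0.57  0.23  0.6   2.   -0.16  0.95 -0.22] F [-0.2 -0.1  0.2] w 59.9
delta [-0.843  0.396  0.003] twist [-0.    -0.     0.002]
```

play_rows([
  {"delta_pos": [-0.7, 0.4, 0], "fingers": 60},
  {"delta_pos": [-0.7, 0.4, 0], "fingers": 60},
  {"delta_pos": [-0.7, 0.4, 0], "fingers": 60},
  {"delta_pos": [-0.7, 0.4, 0], "fingers": 60},
  {"delta_pos": [-0.7, 0.4, 0], "fingers": 60},
  {"delta_pos": [-0.7, 0.4, 0], "fingers": 60},
  {"delta_pos": [-0.7, 0.4, 0], "fingers": 60},
])

```text
invalid input at $.steps[0]: expected keys twist, delta_pos, fingers
```

```bash
python3 - <<'E'
from g import *
c=calibration("wrist"); im=read_camera("wrist"); cv2.imwrite("pics/w2.png",cv2.resize(im[:,:,::-1],(800,500),interpolation=cv2.INTER_CUBIC))
pts=dict(tip=[516,-257,207],post=[559.5,-137,116],seat=[542.5,-181,35])
for k,v in pts.items(): print(k,(proj(c,v)*1.25).round(1))
to([559.5,-137,200],Rt(70.8))
E
```

```text
tip [[493.4 458.3]]
post [[484.3 307.4]]
seat [[467.9 313.1]]
t 2.58 tcp [500.1  -8.2 320.8] q [-0.57  0.23  0.6   2.   -0.16  0.95 -0.22] F [-0.2 -0.2 -0.8] w 60.2
delta [-0.41   0.392  0.483] twist [-0.001 -0.     0.003]
```

View pics/w2.png

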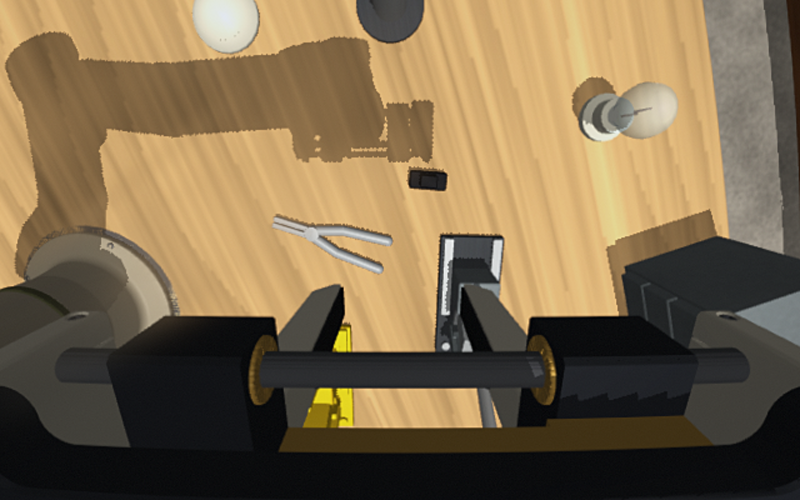

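The last move was refused because it lacked `twist`. In this view the vise edges run vertically, so the yaw of 70.8° holds. Resending the move with the twist included.

play_rows([
  {"delta_pos": [-0.86, 0.4, 0], "twist": [0, 0, 0], "fingers": 60},
  {"delta_pos": [-0.86, 0.4, 0], "twist": [0, 0, 0], "fingers": 60},
  {"delta_pos": [-0.86, 0.4, 0], "twist": [0, 0, 0], "fingers": 60},
  {"delta_pos": [-0.86, 0.4, 0], "twist": [0, 0, 0], "fingers": 60},
  {"delta_pos": [-0.86, 0.4, 0], "twist": [0, 0, 0], "fingers": 60},
  {"delta_pos": [-0.86, 0.4, 0], "twist": [0, 0, 0], "fingers": 60},
  {"delta_pos": [-0.86, 0.4, 0], "twist": [0, 0, 0], "fingers": 60},
  {"delta_pos": [-0.86, 0.4, 0], "twist": [0, 0, 0], "fingers": 60},
])

```text
time_s: 3.25
tool_pos: [524.6, -246.2, 320.4]
eef_rot: [-0.0, 0.815, 0.58, -0.0]
ft_force: [0.9, -0.0, -1.3]
gripper_width: 60.2
```

```bash
python3 - <<'E'
from g import *
c=calibration("wrist"); im=read_camera("wrist"); cv2.imwrite("pics/w3.png",cv2.resize(im[0:300,160:560,::-1],(800,600),interpolation=cv2.INTER_CUBIC))
np.save("w3T.npy",c['world_from_camera'])
pts=dict(tip=[516,-257,207],post=[559.5,-137,116],seat=[542.5,-181,35])
for k,v in pts.items(): print(k,((proj(c,v)-[160,0])*2).round(1))
to([559.5,-137,200],Rt(70.8))
E
```

```text
tip [[311.9 412.4]]
post [[316.4 174.6]]
seat [[315.6 249.9]]
t 3.3 tcp [ 524.6 -244.8  320.4] q [-0.12  0.37  0.64  1.85 -0.25  1.02  0.29] F [0.7 0.5 0.1] w 59.9
delta [ 0.453 -0.008  0.482] twist [-0.001 -0.     0.002]
```

View pics/w3.png

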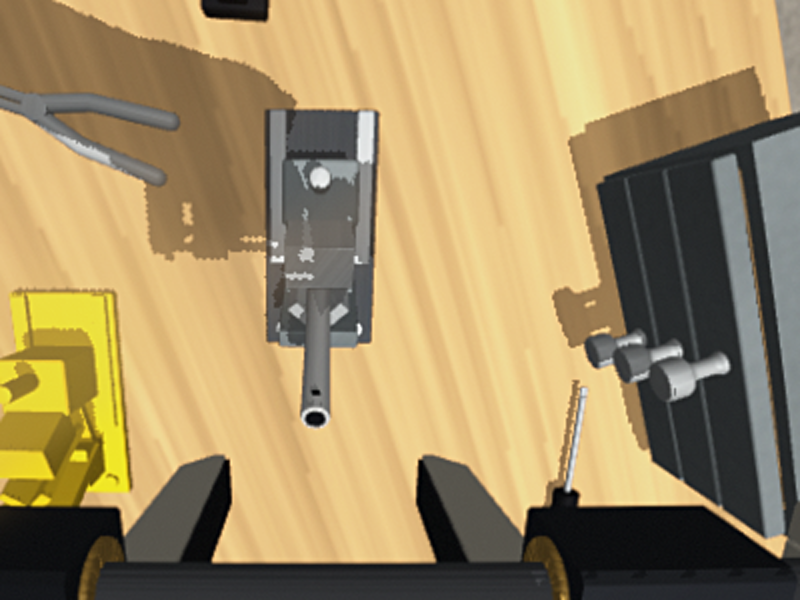

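The wrist view shows the tube tip at crop (315,416) and the post top at (320,177). Both lie within about 2 mm of prediction.

```bash
python3 - <<'E'
from g import *
c=calibration("wrist")
f=lambda x,y:((x+.5)/2-.5+160,(y+.5)/2-.5)
t=onz(c,f(315,416),207.2);p=onz(c,f(320,177),116)
print(t.round(1),p.round(1),np.degrees(np.arctan2(*(p-t)[1::-1])), U@(p-t))
print("base edge",[onz(c,f(*q),12).round(1).tolist() for q in ((266,110),(378,110),(372,343),(268,343))])
to([p[0],p[1],180],Rt(70.8)); to([p[0],p[1],85],Rt(70.8))
E
```

```text
[ 516.9 -257.5  207.2] [ 560.8 -137.   116. ] 69.94595930566697 128.24657033993262
base edge [[540.3, -65.5, 12.0], [623.1, -94.1, 12.0], [562.2, -268.5, 12.0], [477.3, -239.2, 12.0]]
t 3.3 tcp [ 524.6 -244.8  320.4] q [-0.12  0.37  0.64  1.85 -0.25  1.02  0.29] F [0.7 0.5 0.1] w 59.9
delta [ 0.454 -0.003  0.562] twist [-0.001 -0.     0.002]
t 3.3 tcp [ 524.6 -244.8  320.4] q [-0.12  0.37  0.64  1.85 -0.25  1.02  0.29] F [0.7 0.5 0.1] w 59.9
delta [ 0.454 -0.002  0.942] twist [-0.001 -0.     0.002]
```

play_rows([
  {"delta_pos": [0.454, 0, 0.3], "twist": [0, 0, 0], "fingers": 50},
  {"delta_pos": [0.454, 0, 0.3], "twist": [0, 0, 0], "fingers": 50},
  {"delta_pos": [0.454, 0, 0.3], "twist": [0, 0, 0], "fingers": 50},
  {"delta_pos": [0.454, 0, 0.3], "twist": [0, 0, 0], "fingers": 50},
  {"delta_pos": [0.454, 0, 0.45], "twist": [0, 0, 0], "fingers": 50},
  {"delta_pos": [0.454, 0, 0.6], "twist": [0, 0, 0], "fingers": 50},
  {"delta_pos": [0.454, 0, 0.7], "twist": [0, 0, 0], "fingers": 50},
  {"delta_pos": [0.454, 0, 0.8], "twist": [0, 0, 0], "fingers": 50},
  {"delta_pos": [0.454, 0, 0.88], "twist": [0, 0, 0], "fingers": 50},
  {"delta_pos": [0.454, 0, 0.935], "twist": [0, 0, 0], "fingers": 50},
  {"delta_pos": [0.454, 0, 0.935], "twist": [0, 0, 0], "fingers": 50},
])

```text
time_s: 4.22
tool_pos: [560.0, -136.3, 84.8]
eef_rot: [-0.002, 0.814, 0.581, -0.001]
ft_force: [0.2, 0.8, 0.3]
gripper_width: 49.7
```

play_rows([
  {"delta_pos": [0, 0, 0], "twist": [0, 0, 0], "fingers": 0},
  {"delta_pos": [0, 0, 0], "twist": [0, 0, 0], "fingers": 0},
  {"delta_pos": [0, 0, 0], "twist": [0, 0, 0], "fingers": 0},
  {"delta_pos": [0, 0, 0], "twist": [0, 0, 0], "fingers": 0},
  {"delta_pos": [0, 0, 0], "twist": [0, 0, 0], "fingers": 0},
  {"delta_pos": [0, 0, 0], "twist": [0, 0, 0], "fingers": 0},
  {"delta_pos": [0, 0, 0], "twist": [0, 0, 0], "fingers": 0},
  {"delta_pos": [0, 0, 0], "twist": [0, 0, 0], "fingers": 0},
], force=25)

```text
time_s: 4.88
tool_pos: [559.3, -138.6, 87.7]
eef_rot: [-0.002, 0.815, 0.58, -0.001]
ft_force: [-6.1, 3.4, 7.4]
gripper_width: 13.6
```

play_rows([
  {"delta_pos": [0.015, 0, 0], "twist": [0, 0, 0], "fingers": 0},
  {"delta_pos": [0.03, 0, 0], "twist": [0, 0, 0], "fingers": 0},
  {"delta_pos": [0.045, 0, 0], "twist": [0, 0, 0], "fingers": 0},
  {"delta_pos": [0.06, 0, 0], "twist": [0, 0, 0], "fingers": 0},
  {"delta_pos": [0.075, 0, 0], "twist": [0, 0, 0], "fingers": 0},
  {"delta_pos": [0.09, 0, 0], "twist": [0, 0, 0], "fingers": 0},
  {"delta_pos": [0.105, 0, 0], "twist": [0, 0, 0], "fingers": 0},
  {"delta_pos": [0.115, 0, 0], "twist": [0, 0, 0], "fingers": 0},
  {"delta_pos": [0.115, 0, 0], "twist": [0, 0, 0], "fingers": 0},
  {"delta_pos": [0.115, 0, 0], "twist": [0, 0, 0], "fingers": 0},
])

```text
time_s: 5.72
tool_pos: [569.0, -112.3, 87.7]
eef_rot: [-0.001, 0.815, 0.579, -0.001]
ft_force: [-5.3, 0.5, 6.7]
gripper_width: 13.6
```

play_rows([
  {"delta_pos": [0, 0, 0], "twist": [0, 0, 0], "fingers": 50},
  {"delta_pos": [0, 0, 0], "twist": [0, 0, 0], "fingers": 50},
  {"delta_pos": [0, 0, 0], "twist": [0, 0, 0], "fingers": 50},
  {"delta_pos": [0, 0, 0], "twist": [0, 0, 0], "fingers": 50},
  {"delta_pos": [0, 0, -0.2], "twist": [0, 0, 0], "fingers": 50},
  {"delta_pos": [0, 0, -0.4], "twist": [0, 0, 0], "fingers": 50},
  {"delta_pos": [0, 0, -0.6], "twist": [0, 0, 0], "fingers": 50},
  {"delta_pos": [0, 0, -0.75], "twist": [0, 0, 0], "fingers": 50},
  {"delta_pos": [0, 0, -0.95], "twist": [0, 0, 0], "fingers": 50},
  {"delta_pos": [0, 0, -0.95], "twist": [0, 0, 0], "fingers": 50},
  {"delta_pos": [0, 0, -0.95], "twist": [0, 0, 0], "fingers": 50},
])

```text
time_s: 6.63
tool_pos: [573.1, -113.6, 331.1]
eef_rot: [0.003, 0.815, 0.579, 0.004]
ft_force: [-0.1, -0.0, 0.2]
gripper_width: 50.1
```

```bash
python3 - <<'E'
from g import *
to([524.6,-244.8,320],Rt(70.8))
E
```

```text
t 6.63 tcp [ 573.1 -113.6  331.1] q [-0.37  0.36  0.66  1.83 -0.26  1.03  0.05] F [-0.1 -0.   0.2] w 50.1
delta [-0.56  -0.011  0.043] twist [ 0.006 -0.002  0.   ]
```

play_rows([
  {"delta_pos": [-0.56, 0, 0.03], "twist": [0, 0, 0], "fingers": 50},
  {"delta_pos": [-0.56, 0, 0.03], "twist": [0, 0, 0], "fingers": 50},
  {"delta_pos": [-0.56, 0, 0.03], "twist": [0, 0, 0], "fingers": 50},
  {"delta_pos": [-0.56, 0, 0.03], "twist": [0, 0, 0], "fingers": 50},
  {"delta_pos": [-0.56, 0, 0.03], "twist": [0, 0, 0], "fingers": 50},
])

```text
time_s: 7.05
tool_pos: [522.2, -249.2, 317.3]
eef_rot: [0.001, 0.817, 0.577, -0.001]
ft_force: [-0.0, 0.3, -0.2]
gripper_width: 50.1
```

```bash
python3 - <<'E'
from g import *
c=calibration("wrist"); im=read_camera("wrist"); cv2.imwrite("pics/w4.png",cv2.resize(im[20:260,220:460,::-1],(600,600),interpolation=cv2.INTER_CUBIC))
pts=dict(tip=[516.9,-257.5,207],post=[570,-111,116],seat=[542.5,-181,35])
for k,v in pts.items(): print(k,((proj(c,v)-[220,20])*2.5).round(1))
tip=np.array([516.9,-257.5,207.2]); a=np.array([0,0,np.cos(np.radians(25))])-np.sin(np.radians(25))*U
for s in (145,):
  g=tip-a*(190-s); t=g-19*a  # tcp below the grasp point
  print("tcp",t.round(1)); to(t+a*110,Rt(70.8,25)); to(t,Rt(70.8,25))
E
```

```text
tip [[244.9 459.6]]
post [[248.   98.5]]
seat [[244.9 256. ]]
tcp [ 525.8 -232.   149.2]
t 7.1 tcp [ 523.5 -246.5  317.1] q [-0.14  0.37  0.67  1.85 -0.27  1.01  0.31] F [0.9 0.9 0.1] w 50.2
delta [-0.128 -0.01   0.273] twist [ 0.     0.278 -0.002]
t 7.1 tcp [ 523.5 -246.5  317.1] q [-0.14  0.37  0.67  1.85 -0.27  1.01  0.31] F [0.9 0.9 0.1] w 50.2
delta [ 0.058 -0.011  0.672] twist [ 0.     0.278 -0.002]
```

View pics/w4.png

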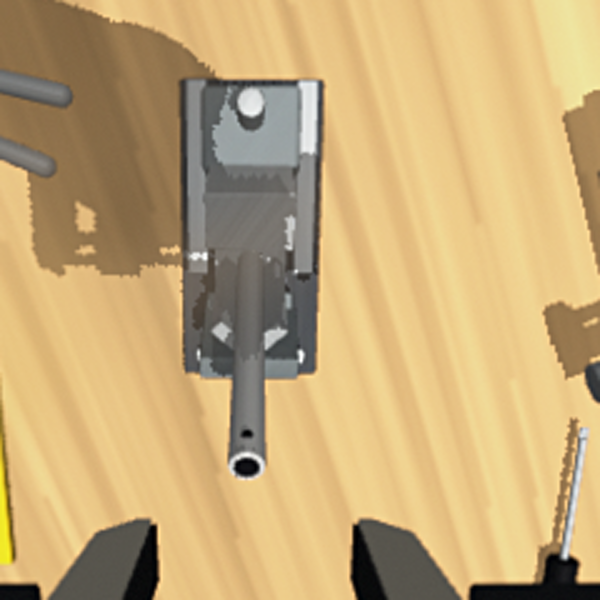

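The tube still rests in the V-block, with its tip at crop (247,465) against a predicted (245,460). The post top at (250,103) puts the jaw at about 26–28 mm open. Next is the tilted pose above the tube tip.

play_rows([
  {"delta_pos": [-0.13, -0.01, 0.1], "twist": [0, 0.278, 0], "fingers": 50},
  {"delta_pos": [-0.13, -0.01, 0.1], "twist": [0, 0.278, 0], "fingers": 50},
  {"delta_pos": [-0.13, -0.01, 0.2], "twist": [0, 0.278, 0], "fingers": 50},
  {"delta_pos": [-0.13, -0.01, 0.27], "twist": [0, 0.278, 0], "fingers": 50},
  {"delta_pos": [-0.13, -0.01, 0.27], "twist": [0, 0.278, 0], "fingers": 50},
  {"delta_pos": [-0.13, -0.01, 0.27], "twist": [0, 0.278, 0], "fingers": 50},
  {"delta_pos": [-0.13, -0.01, 0.27], "twist": [0, 0.278, 0], "fingers": 50},
])

```text
time_s: 7.68
tool_pos: [512.6, -273.3, 250.2]
eef_rot: [-0.125, 0.795, 0.567, 0.176]
ft_force: [0.1, 0.0, 0.8]
gripper_width: 50.1
```

```bash
python3 - <<'E'
from g import *
t=np.array([525.5,-233,149.2]); to(t,Rt(70.8,25))
c=calibration("wrist"); im=read_camera("wrist"); cv2.imwrite("pics/w5.png",im[:,:,::-1])
print(proj(c,[[516.9,-257.5,207.2]]))
E
```

```text
t 7.68 tcp [ 512.6 -273.3  250.2] q [ 0.32  0.51  0.46  1.87 -0.69  1.12  0.82] F [0.1 0.  0.8] w 50.1
delta [-0.017 -0.004  0.438] twist [-0.001  0.001  0.001]
[[318.64556327 220.15667347]]
```

View pics/w5.png

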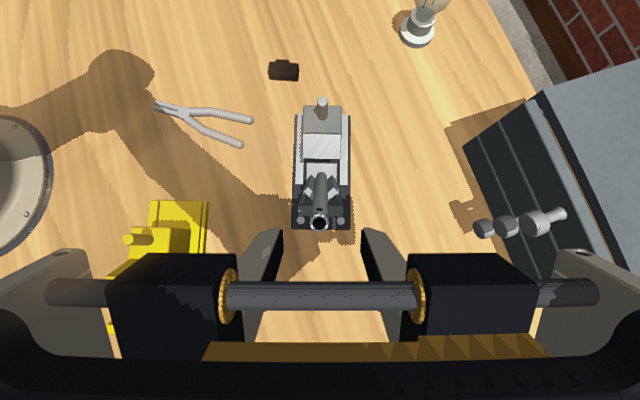

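The tip appears at (319,221), against a predicted (318.6,220.2), so the alignment is good. Advancing along the tube axis, then closing.

play_rows([
  {"delta_pos": [-0.015, 0, 0.1], "twist": [0, 0, 0], "fingers": 50},
  {"delta_pos": [-0.015, 0, 0.2], "twist": [0, 0, 0], "fingers": 50},
  {"delta_pos": [-0.015, 0, 0.3], "twist": [0, 0, 0], "fingers": 50},
  {"delta_pos": [-0.015, 0, 0.38], "twist": [0, 0, 0], "fingers": 50},
  {"delta_pos": [-0.015, 0, 0.435], "twist": [0, 0, 0], "fingers": 50},
  {"delta_pos": [-0.015, 0, 0.435], "twist": [0, 0, 0], "fingers": 50},
  {"delta_pos": [-0.015, 0, 0.435], "twist": [0, 0, 0], "fingers": 50},
])

```text
time_s: 8.32
tool_pos: [526.5, -233.1, 150.5]
eef_rot: [-0.125, 0.795, 0.567, 0.176]
ft_force: [0.2, -0.4, 0.4]
gripper_width: 50.2
```

play_rows([
  {"delta_pos": [0, 0, 0], "twist": [0, 0, 0], "fingers": 0},
  {"delta_pos": [0, 0, 0], "twist": [0, 0, 0], "fingers": 0},
  {"delta_pos": [0, 0, 0], "twist": [0, 0, 0], "fingers": 0},
  {"delta_pos": [0, 0, 0], "twist": [0, 0, 0], "fingers": 0},
  {"delta_pos": [0, 0, 0], "twist": [0, 0, 0], "fingers": 0},
  {"delta_pos": [0, 0, 0], "twist": [0, 0, 0], "fingers": 0},
  {"delta_pos": [0, 0, 0], "twist": [0, 0, 0], "fingers": 0},
  {"delta_pos": [0, 0, 0], "twist": [0, 0, 0], "fingers": 0},
], force=25)

```text
time_s: 8.98
tool_pos: [525.3, -234.4, 150.0]
eef_rot: [-0.126, 0.796, 0.566, 0.177]
ft_force: [-2.8, -0.5, 5.4]
gripper_width: 15.7
```

```bash
python3 - <<'E'
from g import *
t=np.array([525.5,-233,149.2]); to(t,Rt(70.8,25))
E
```

```text
t 8.98 tcp [ 525.3 -234.4  150. ] q [ 0.31  0.61  0.38  1.98 -0.83  0.93  0.94] F [-2.8 -0.5  5.4] w 15.7
delta [ 0.004 -0.001  0.005] twist [-0. -0.  0.]
```

play_rows([
  {"delta_pos": [0, 0, -0.03], "twist": [0, 0, 0], "fingers": 0},
  {"delta_pos": [0, 0, -0.1], "twist": [0, 0, 0], "fingers": 0},
  {"delta_pos": [0, 0, -0.2], "twist": [0, 0, 0], "fingers": 0},
  {"delta_pos": [0, 0, -0.3], "twist": [0, 0, 0], "fingers": 0},
  {"delta_pos": [0, 0, -0.4], "twist": [0, 0, 0], "fingers": 0},
  {"delta_pos": [0, 0, -0.5], "twist": [0, 0, 0], "fingers": 0},
  {"delta_pos": [0, 0, -0.6], "twist": [0, 0, 0], "fingers": 0},
  {"delta_pos": [0, 0, -0.7], "twist": [0, 0, 0], "fingers": 0},
  {"delta_pos": [0, 0, -0.78], "twist": [0, 0, 0], "fingers": 0},
  {"delta_pos": [0, 0, -0.8], "twist": [0, 0, 0], "fingers": 0},
  {"delta_pos": [0, 0, -0.8], "twist": [0, 0, 0], "fingers": 0},
])

```text
time_s: 9.9
tool_pos: [497.8, -315.2, 332.1]
eef_rot: [-0.124, 0.796, 0.566, 0.177]
ft_force: [-0.4, -0.3, -1.3]
gripper_width: 15.4
```

```bash
python3 - <<'E'
from g import *
to([500,-150,330],Rt(70.8))
im=np.hstack([cv2.resize(read_camera("side")[150:350,300:500],(400,400)),cv2.resize(read_camera("scene")[120:320,130:330],(400,400))])
cv2.imwrite("pics/s6.png",im[:,:,::-1])
E
```

```text
t 9.9 tcp [ 497.8 -315.2  332.1] q [ 0.36  0.45  0.51  1.74 -0.62  1.3   0.77] F [-0.4 -0.3 -1.3] w 15.4
delta [ 0.565 -0.21   0.271] twist [ 0.002 -0.277 -0.   ]
```

View pics/s6.png

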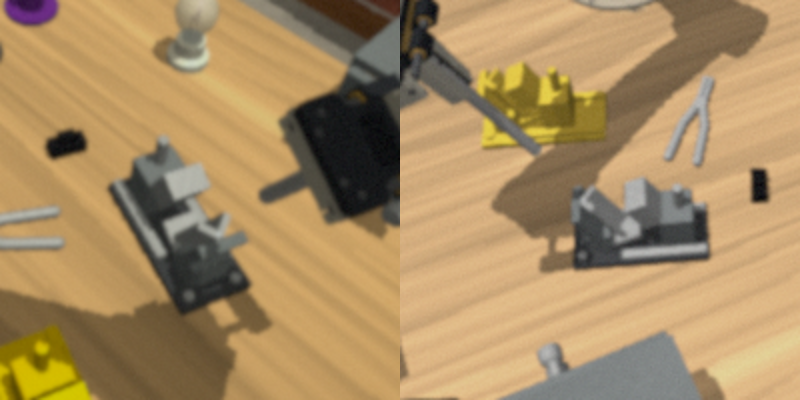

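The tube is out and held, and the jaw sits open. Next I'll straighten it and travel towards the cup.

play_rows([
  {"delta_pos": [0.1, -0.04, 0.04], "twist": [0, -0.07, 0], "fingers": 0},
  {"delta_pos": [0.2, -0.08, 0.09], "twist": [0, -0.14, 0], "fingers": 0},
  {"delta_pos": [0.3, -0.12, 0.14], "twist": [0, -0.21, 0], "fingers": 0},
  {"delta_pos": [0.4, -0.16, 0.19], "twist": [0, -0.277, 0], "fingers": 0},
  {"delta_pos": [0.5, -0.19, 0.24], "twist": [0, -0.277, 0], "fingers": 0},
  {"delta_pos": [0.565, -0.21, 0.27], "twist": [0, -0.277, 0], "fingers": 0},
  {"delta_pos": [0.565, -0.21, 0.27], "twist": [0, -0.277, 0], "fingers": 0},
])

```text
time_s: 10.58
tool_pos: [499.8, -141.8, 327.7]
eef_rot: [-0.002, 0.812, 0.584, 0.0]
ft_force: [-0.1, 0.0, -1.0]
gripper_width: 15.2
```

```bash
python3 - <<'E'
from g import *
to([490,60,330],Rt(85));to([568,231,330],Rt(100))
E
```

```text
t 10.58 tcp [ 499.8 -141.8  327.7] q [-0.3   0.26  0.6   1.95 -0.18  0.99  0.06] F [-0.1  0.  -1. ] w 15.2
delta [ 0.753 -0.295 -0.006] twist [-0.002 -0.002 -0.151]
t 10.58 tcp [ 499.8 -141.8  327.7] q [-0.3   0.26  0.6   1.95 -0.18  0.99  0.06] F [-0.1  0.  -1. ] w 15.2
delta [ 1.5   -0.217 -0.004] twist [-0.002 -0.002 -0.318]
```

play_rows([
  {"delta_pos": [0.12, -0.05, 0], "twist": [0, 0, -0.03], "fingers": 0},
  {"delta_pos": [0.24, -0.1, 0], "twist": [0, 0, -0.06], "fingers": 0},
  {"delta_pos": [0.37, -0.15, 0], "twist": [0, 0, -0.09], "fingers": 0},
  {"delta_pos": [0.5, -0.2, 0], "twist": [0, 0, -0.12], "fingers": 0},
  {"delta_pos": [0.63, -0.25, 0], "twist": [0, 0, -0.15], "fingers": 0},
  {"delta_pos": [0.72, -0.29, 0], "twist": [0, 0, -0.15], "fingers": 0},
  {"delta_pos": [0.75, -0.295, 0], "twist": [0, 0, -0.15], "fingers": 0},
  {"delta_pos": [0.75, -0.295, 0], "twist": [0, 0, -0.15], "fingers": 0},
])

```text
time_s: 11.25
tool_pos: [491.2, 54.1, 328.8]
eef_rot: [-0.001, 0.74, 0.673, -0.0]
ft_force: [-0.9, -0.3, -0.2]
gripper_width: 15.8
```

```bash
python3 - <<'E'
from g import *
to([568,231,330],Rt(100))
E
```

```text
t 11.25 tcp [491.2  54.1 328.8] q [-0.61  0.21  0.47  2.   -0.11  0.97 -0.17] F [-0.9 -0.3 -0.2] w 15.8
delta [ 0.734  0.238 -0.004] twist [-0.001 -0.001 -0.172]
```

play_rows([
  {"delta_pos": [0.12, 0.04, 0], "twist": [0, 0, -0.03], "fingers": 0},
  {"delta_pos": [0.24, 0.08, 0], "twist": [0, 0, -0.06], "fingers": 0},
  {"delta_pos": [0.37, 0.12, 0], "twist": [0, 0, -0.09], "fingers": 0},
  {"delta_pos": [0.5, 0.16, 0], "twist": [0, 0, -0.12], "fingers": 0},
  {"delta_pos": [0.6, 0.2, 0], "twist": [0, 0, -0.15], "fingers": 0},
  {"delta_pos": [0.68, 0.23, 0], "twist": [0, 0, -0.17], "fingers": 0},
  {"delta_pos": [0.71, 0.235, 0], "twist": [0, 0, -0.17], "fingers": 0},
  {"delta_pos": [0.71, 0.235, 0], "twist": [0, 0, -0.17], "fingers": 0},
  {"delta_pos": [0.71, 0.235, 0], "twist": [0, 0, -0.17], "fingers": 0},
])

```text
time_s: 12.0
tool_pos: [567.6, 220.8, 329.5]
eef_rot: [-0.0, 0.646, 0.763, -0.0]
ft_force: [-0.5, -0.1, -1.7]
gripper_width: 15.6
```

```bash
python3 - <<'E'
from g import *
to([568,231,260],Rt(100))
E
```

```text
t 12.0 tcp [567.6 220.8 329.5] q [-0.72  0.37  0.36  1.76 -0.15  1.04 -0.14] F [-0.5 -0.1 -1.7] w 15.6
delta [0.04  0.009 0.278] twist [-0.     0.    -0.006]
```

play_rows([
  {"delta_pos": [0.035, 0.008, 0.06], "twist": [0, 0, 0], "fingers": 0},
  {"delta_pos": [0.035, 0.008, 0.14], "twist": [0, 0, 0], "fingers": 0},
  {"delta_pos": [0.035, 0.008, 0.22], "twist": [0, 0, 0], "fingers": 0},
  {"delta_pos": [0.035, 0.008, 0.28], "twist": [0, 0, 0], "fingers": 0},
  {"delta_pos": [0.035, 0.008, 0.28], "twist": [0, 0, 0], "fingers": 0},
  {"delta_pos": [0.035, 0.008, 0.28], "twist": [0, 0, 0], "fingers": 0},
])

```text
time_s: 12.5
tool_pos: [567.8, 230.1, 260.2]
eef_rot: [-0.0, 0.646, 0.763, -0.0]
ft_force: [-0.5, -0.8, -0.6]
gripper_width: 16.1
```

```bash
python3 - <<'E'
from g import *
A,B=calibration("scene"),calibration("side"); s=state()['tool_pos']
x=[cv2.resize(read_camera(n)[y:y+100,u:u+100],(400,400),interpolation=cv2.INTER_CUBIC) for n,u,y in (("scene",330,110),("side",240,90))]
cv2.imwrite("pics/s7.png",np.hstack(x)[:,:,::-1])
print(s.round(1))
for P in ([s[0],s[1],s[2]-126],[568,231,98]):
  print(P,((proj(A,P)-[330,110])*4).round(),((proj(B,P)-[240,90])*4+[400,0]).round())
to([568,231,145],Rt(100))
E
```

```text
[567.8 230.1 260.2]
[np.float64(567.8343417499742), np.float64(230.0586336380847), np.float64(134.2264928907656)] [[210. 220.]] [[577. 202.]]
[568, 231, 98] [[205. 254.]] [[579. 243.]]
t 12.6 tcp [568.7 231.1 261.5] q [-0.71  0.43  0.34  1.83 -0.18  0.9  -0.12] F [-0.8 -0.5 -0.9] w 15.5
delta [-0.001 -0.004  0.466] twist [ 0.001 -0.001 -0.005]
```

View pics/s7.png

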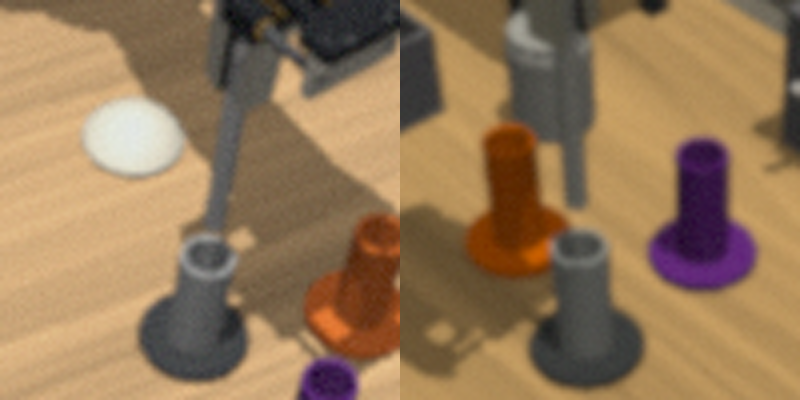

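In scene the tube's lower end is at about (214,228), above the rim centre at (207,256). In side it is at (576,205), above (580,244). It is aligned within about 2–3 mm, so I'm descending.

play_rows([
  {"delta_pos": [0, 0, 0.05], "twist": [0, 0, 0], "fingers": 0},
  {"delta_pos": [0, 0, 0.1], "twist": [0, 0, 0], "fingers": 0},
  {"delta_pos": [0, 0, 0.15], "twist": [0, 0, 0], "fingers": 0},
  {"delta_pos": [0, 0, 0.2], "twist": [0, 0, 0], "fingers": 0},
  {"delta_pos": [0, 0, 0.25], "twist": [0, 0, 0], "fingers": 0},
  {"delta_pos": [0, 0, 0.3], "twist": [0, 0, 0], "fingers": 0},
  {"delta_pos": [0, 0, 0.35], "twist": [0, 0, 0], "fingers": 0},
  {"delta_pos": [0, 0, 0.4], "twist": [0, 0, 0], "fingers": 0},
  {"delta_pos": [0, 0, 0.44], "twist": [0, 0, 0], "fingers": 0},
  {"delta_pos": [0, 0, 0.44], "twist": [0, 0, 0], "fingers": 0},
  {"delta_pos": [0, 0, 0.44], "twist": [0, 0, 0], "fingers": 0},
])

```text
time_s: 13.52
tool_pos: [568.5, 232.2, 150.6]
eef_rot: [-0.0, 0.645, 0.764, 0.001]
ft_force: [-0.2, -0.4, -1.4]
gripper_width: 15.4
```

play_rows([
  {"delta_pos": [0, 0, 0.008], "twist": [0, 0, 0], "fingers": 0},
  {"delta_pos": [0, 0, 0.016], "twist": [0, 0, 0], "fingers": 0},
  {"delta_pos": [0, 0, 0.024], "twist": [0, 0, 0], "fingers": 0},
  {"delta_pos": [0, 0, 0.024], "twist": [0, 0, 0], "fingers": 0},
  {"delta_pos": [0, 0, 0.024], "twist": [0, 0, 0], "fingers": 0},
])

```text
time_s: 13.93
tool_pos: [568.2, 232.4, 144.3]
eef_rot: [-0.0, 0.645, 0.764, 0.001]
ft_force: [0.5, -0.3, -0.9]
gripper_width: 15.3
```

play_rows([
  {"delta_pos": [0, 0, 0.008], "twist": [0, 0, 0], "fingers": 0},
  {"delta_pos": [0, 0, 0.012], "twist": [0, 0, 0], "fingers": 0},
  {"delta_pos": [0, 0, 0.012], "twist": [0, 0, 0], "fingers": 0},
  {"delta_pos": [0, 0, 0.012], "twist": [0, 0, 0], "fingers": 0},
])

```text
time_s: 14.27
tool_pos: [568.1, 232.4, 141.1]
eef_rot: [-0.0, 0.645, 0.764, 0.001]
ft_force: [-0.1, -0.3, -0.9]
gripper_width: 15.8
```

play_rows([
  {"delta_pos": [0, 0, 0], "twist": [0, 0, 0], "fingers": 30},
  {"delta_pos": [0, 0, 0], "twist": [0, 0, 0], "fingers": 60},
  {"delta_pos": [0, 0, 0], "twist": [0, 0, 0], "fingers": 60},
  {"delta_pos": [0, 0, 0], "twist": [0, 0, 0], "fingers": 60},
  {"delta_pos": [0, 0, 0], "twist": [0, 0, 0], "fingers": 60},
  {"delta_pos": [0, 0, -0.1], "twist": [0, 0, 0], "fingers": 60},
  {"delta_pos": [0, 0, -0.25], "twist": [0, 0, 0], "fingers": 60},
  {"delta_pos": [0, 0, -0.4], "twist": [0, 0, 0], "fingers": 60},
  {"delta_pos": [0, 0, -0.55], "twist": [0, 0, 0], "fingers": 60},
  {"delta_pos": [0, 0, -0.7], "twist": [0, 0, 0], "fingers": 60},
  {"delta_pos": [0, 0, -0.8], "twist": [0, 0, 0], "fingers": 60},
  {"delta_pos": [0, 0, -0.8], "twist": [0, 0, 0], "fingers": 60},
])

```text
time_s: 15.27
tool_pos: [570.3, 232.5, 347.1]
eef_rot: [0.001, 0.645, 0.764, 0.005]
ft_force: [0.7, -0.2, -0.1]
gripper_width: 60.2
```

```bash
python3 - <<'E'
from g import *
A,B=calibration("scene"),calibration("side"); s=state()['tool_pos']
x=[cv2.resize(read_camera(n)[y:y+v,u:u+v],(400,400),interpolation=cv2.INTER_CUBIC) for n,u,y,v in (("scene",330,110,100),("side",240,90,100))]
y=[cv2.resize(read_camera(n)[y:y+100,u:u+200],(400,200),interpolation=cv2.INTER_CUBIC) for n,u,y in (("scene",190,190),("side",330,150))]
cv2.imwrite("pics/s8.png",np.vstack([np.hstack(x),np.hstack(y)])[:,:,::-1])
print(state()['time_s'],s.round(1))
for P in ([568,231,203],[568,231,98]):
  print(P,((proj(A,P)-[330,110])*4).round(),((proj(B,P)-[240,90])*4+[400,0]).round())
E
```

```text
15.4667 [570.3 232.5 347.1]
[568, 231, 203] [[223. 152.]] [[569. 115.]]
[568, 231, 98] [[205. 254.]] [[579. 243.]]
```

View pics/s8.png

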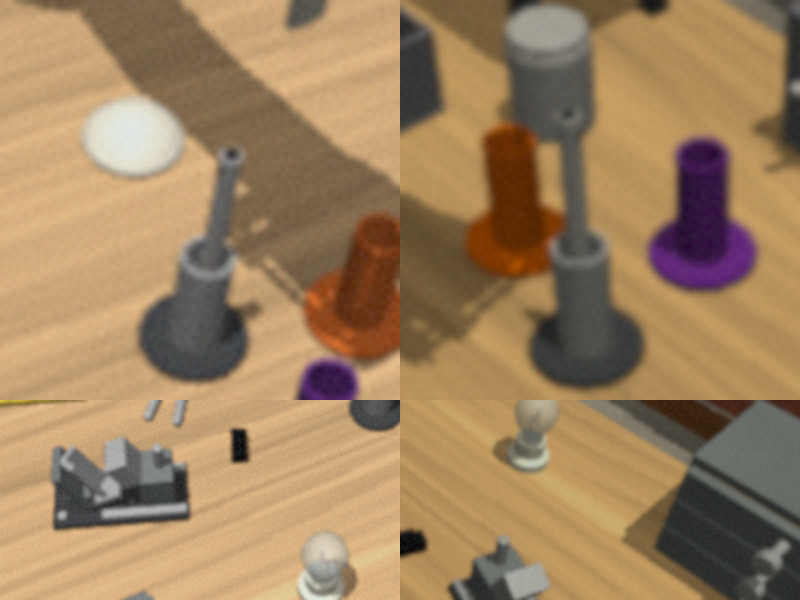

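The tube stands in the cup. Its top is at scene (231,154) and side (569,114), close to (223,152) and (569,115) for a tube on the cup floor. The jaw is still back and the bulb is upright. Handing in.

```bash
python3 - <<'E'
from rig import *
print(hand_in(), state()['time_s'])
E
```

```text
the job is handed in; nothing more can be done
the job is handed in; nothing more can be done
```

The job is handed in, at about 15.5 s of the 51 s allowed. `hand_in()` gives no verdict.

- **Jaw:** I gripped the post and slid it back about 27 mm, from the gripper's travel and the post's position in the wrist image. A wrist picture afterwards showed the tube still resting in the V-block. The last pictures show the jaw still open.
- **Tube:** I gripped it along its lean, pulled it out along its axis, stood it upright and lowered it into the steel cup. I let it go about 2 mm above the cup floor, going by the gripper height. I didn't feel it touch the floor before letting go.
- **Last checks:** In both fixed cameras the tube top is within 1–2 mm of where it should be for a tube on the cup floor. The exception is a sideways offset of about 4 mm in the scene view, meaning a slight lean or offset of about 2 degrees, against the 0.25 rad (14 degrees) allowed. The bulb is upright and looks undisturbed, and the gripper is clear above the tube.
- **Refused move:** One call lacked its `twist` entry. It moved nothing, and I sent it again.

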